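# Bolt the mount board in and hold a spring clip open round its edge

### The job

I want to clip a photo to the side of the mount board that stands in the little wooden stand: first slide the stand's bolt fully home into its keeper, so that the board cannot slide out of the open end. Then take the black spring clip by its handles, squeeze it wide open and bring it, level, over the board's upright edge at the end away from the bolt, so that the edge is well inside the gaping jaws, one on each side, with the clip touching neither board nor stand. Finish there, still squeezing and holding the clip open in the air for me to slip the photo in, with the board standing in its slot and the other things on the desk left alone.

Things in the scene. Friction and masses are not known exactly. Their poses are not given: they have to be found in the camera images.
- stand: Fixed wooden stand, 12 mm base board, front wing under the bolt. Origin on the desk under the middle of the channel; local y along the channel, z up, -x to its front. The 6 mm channel lies between two cheeks (to x 12 mm either side, 44 mm high); end stop, same height, y -87 to -78 mm; open end at y 72 mm. Base covers x -40 to 40, y -95 to 125 mm; wing x -167 to -39, y 63 to 125 mm
- keeper (a point): Mouth of the keeper (a steel eye on the stand) that the bolt's tip enters: on the bolt's line, which crosses the channel's open end along the stand's x at y 88 mm, 24 mm over the desk. Keeper and the bolt's two straps are 33 mm high
- bolt (a joint): Steel barrel bolt, rod 9 mm thick, sliding along the stand's +x (away from the robot). 0 = drawn right back, channel's end open; 0.044 m = fully home in the keeper. Starts at 0 to 0.010. About 1.5 N of friction; it stays where it is left
- bolt_knob (a point): Middle of the bolt's upright round knob: 13 mm thick, from 36 to 60 mm over the desk, this point 49 mm over it. Moves with the bolt; when home it is 58 mm in front of the board's plane
- card: Loose mount board, brown with a white panel and a sprig on its front: 4 mm thick (local x), 150 mm long (y), 130 mm high (z), 90 g, standing in the channel with 1 mm play each side and a few mm along it. Origin at the middle of its underside, 12 mm over the desk
- card_edge (a point): Middle of the board's upright edge for the clip: at the board's local y = -75 mm, by the end stop, away from the bolt; 77 mm over the board's foot (89 mm over the desk). Free above the cheeks from 44 to 142 mm over the desk; local +y points from it into the board
- clip: Left arm of a black spring clip (like a clothes peg): 96 mm long, 24 mm thick, 70 g, lying on its side, hinge pin upright. Origin under the pin; shut, +x points to the jaw tips (42 mm from the pin), -x to the handles (ends 54 mm from the pin, splayed to 58 mm overall). Fully squeezed the handles' outer faces are parallel, 26 mm apart, and this frame has turned +0.3 rad from the clip's middle line
- clip_lever (a joint): Angle between the clip's arms: 0 = jaws shut, handles splayed; 0.6 rad = handles squeezed to a stop, jaws wide open, tips about 25 mm apart. Spring: some 5 N on the handles (36 mm behind the pin) starts it, 12 N holds it wide open; it snaps shut when let go
- clip_pivot (a point): Point on the clip's hinge pin at half its thickness (12 mm over the clip's lower side)
- jaw_a (a point): Inner face of the left arm's jaw at its tip, at half the thickness; when wide open 40 mm ahead of the pin and 13 mm left of the clip's middle line
- jaw_b (a point): The same point on the right arm's jaw; 13 mm right of the middle line when wide open
- glue_stick: Glue stick standing upright, 22 mm thick, 86 mm high; origin at the middle of its underside. Leave it
- washi_roll: Small roll of paper tape lying flat, 43 mm across, 15 mm high; origin at the middle of its underside. Leave it
- fineliner: Dark capped pen lying on the desk, 132 mm long (local y), 11 mm thick; origin under its middle. Leave it

How it is judged:
By the outcome, as a careful person would: the job done as asked, in the order asked, and still so for the second after the job is handed in, while the arm keeps its last pose, push and grip.
It also fails if it takes over 42 s, if anything falls off the work surface, if the arm or the gripper's body presses on something with over 40 N, if the wrist force passes 120 N, or if a joint passes its speed limit or range.

### The arm

A 7-joint arm with a two-finger parallel gripper is mounted at the origin on a cart in front of the work surface, level with it; the furniture and walls round the work are solid. World frame = base frame: x ahead of the robot, y to its left, z up, the work surface at z = 0. Lengths are in m, angles in rad, forces in N, time in s.
With the tool pointing down it reaches from about 0.425 to 0.875 m from the base axis. Payload 4.7 kg.
Tool frame: the origin (TCP) lies midway between the tips of the shut fingers; the grasp point (between the pads) lies 19 mm behind it; z points along the fingers, y is the line along which they close (so a half turn about z gives the same grasp; the last joint's range is limited). The gripper opens to 87 mm and grips with 3 to 60 N. Pads are 19 mm wide; open, the fingers measure 117 mm over their backs; the gripper's body (75 mm by 190 mm) begins 51 mm behind the grasp point.
Start: joints at [-1.155, 0.321, -0.07, 1.45, 0.023, 1.371, -0.057], TCP at [0.254, 0.598, 0.223] pointing down, gripper open.
Joint ranges: [-2.86, 2.86], [-0.3, 2.09], [-1.38, 1.24], [0.06, 2.45], [-1.56, 4.7], [0.09, 2.05], [-2.69, 2.69]. Speed limits (rad/s): [2.57, 2.57, 3.14, 3.14, 3.14, 3.14, 3.14].

### API

Orientations are given as a rotation vector (axis times angle).
In Python, from bench import ctrl gives the robot as it stands. The module is installed in compiled form; this text tells all that it offers.
- The arm moves only by the shell command python3 -m handwheel 'ROWS' [FORCE]. ROWS is JSON, a list of rows, each a list of 7 numbers: the finger opening in m, from 0 to 0.087, then the shift along the tool's x, y, z in m, then the turn, a rotation vector about the tool's x, y, z in degrees. A call has 1 to 12 rows; each row shifts and turns the commanded pose from where the row before left it, along the tool's axes as they then stand; what a row does not reach is not made up. A row lasts 1/8 s, in which the tool goes at most 62.5 mm and 10.7 degrees, less where a joint would pass 70% of its speed; a pose out of reach is approached as far as the arm can. A call is refused whole if a number of a shift passes 0.0625 or a number of a turn 10.7, either way. A call with a gripper value outside its range is refused whole. The fingers move at their own pace and stop on an object; FORCE is the grip in N (left out, the last holds). Time passes only in rows, so rows that do not move let the fingers close. It gives the time, the measured TCP pose, the force, the opening and the grip force at its end, in the units of the state.
- ctrl.get_state(): the state, without advancing time (a new reading comes with each control period).
- ctrl.get_image(name): name is "side" or "top"; returns (picture, depth): 384x512x3 uint8, blue, green, red; 384x512 float32, m along the optical axis (not along the pixel's ray), 0 where there is no reading.
- ctrl.camera_info(name): a dict with "intrinsics" (3x3 intrinsics, pixels), "R" (3x3) and "t" (3): a world point X has camera coordinates R X + t. Camera axes: x right, y down, z forward; pixel columns grow to the right and rows downward; lengths in m; the calibration is good to about 2 mm. A picture is of the moment at which its call begins. camera_info takes no time and is no camera call.
- ctrl.close_job(): hands the job in; it is judged then, once.
The state is a dict: "time": time; "joint_positions": joint angles; "qd": joint speeds; "joint_torque": joint torques, N m; "position": TCP position; "tool_rot": TCP orientation; "ft_force": force on the tool from outside, world axes, zero at the start; "torque": the same for the moment, N m; "grip_width": opening from 0.0 (shut) to 1.0 (fully open); "grip_force": force on a finger pad.
Only numpy, scipy, OpenCV 4.12 (cv2) and the standard library are available. Lean on these libraries where they do the work, as an engineer would, in place of code of your own. Each camera call takes 0.05 s, during which the arm holds its last target. There are 200 camera calls.

## Working session

There is one attempt and no reset: what is moved stays moved. The work goes in short steps, Python scripts to look and compute and a shell command to move; the robot and the scene stay as the last step left them, time stands still between calls to the robot, and variables do not carry over. Pictures are saved under pics/ and viewed, at most 10 in all, crops included, and the job is handed in when it is done.

```bash
mkdir -p pics
cat > h.py <<'E'
import numpy as np,cv2
from bench import ctrl
def grab(tag):
    o={}
    for n in("top","side"):
        p,d=ctrl.get_image(n);o[n]=(p,d);cv2.imwrite(f"pics/{tag}_{n}.png",p);np.savez(f"pics/{tag}_{n}.npz",p=p,d=d)
    return o
def load(tag,n):
    z=np.load(f"pics/{tag}_{n}.npz");return z['p'],z['d']
def ci(n):
    c=ctrl.camera_info(n);return np.array(c["intrinsics"]),np.array(c["R"]),np.array(c["t"])
def ray(n,u,v):
    K,R,t=ci(n);d=R.T@np.linalg.solve(K,[u,v,1.]);return -R.T@t,d
def onz(n,u,v,z):
    o,d=ray(n,u,v);return o+d*(z-o[2])/d[2]
def proj(n,X):
    K,R,t=ci(n);c=K@(R@np.asarray(X,float)+t);return c[:2]/c[2]
def cloud(n,d):
    K,R,t=ci(n);v,u=np.mgrid[:d.shape[0],:d.shape[1]]
    c=np.stack([(u-K[0,2])/K[0,0]*d,(v-K[1,2])/K[1,1]*d,d],-1);return (c-t)@R
def tri(a,ua,b,ub):
    o1,d1=ray(a,*ua);o2,d2=ray(b,*ub);s=np.linalg.lstsq(np.c_[d1,-d2],o2-o1,rcond=None)[0]
    p,q=o1+s[0]*d1,o2+s[1]*d2;return (p+q)/2,np.linalg.norm(p-q)
E
python3 - <<'E'
from h import *
grab("a")
for n in("top","side"):
    K,R,t=ci(n);print(n,K.round(1).tolist(),(-R.T@t).round(3),R[2].round(3))
s=ctrl.get_state();print({k:np.round(v,3).tolist() for k,v in s.items()})
E
```

```text
top [[405.0, 0.0, 255.9], [0.0, 405.0, 190.0], [0.0, 0.0, 1.0]] [0.397 0.051 0.984] [ 0.184  0.01  -0.983]
side [[368.5, 0.0, 255.7], [0.0, 368.5, 193.9], [0.0, 0.0, 1.0]] [ 0.359 -0.648  0.703] [ 0.209  0.736 -0.644]
{'time': 0.1, 'joint_positions': [-1.155, 0.322, -0.07, 1.452, 0.023, 1.371, -0.057], 'qd': [-0.001, -0.002, 0.001, -0.002, -0.0, -0.001, 0.0], 'joint_torque': [0.0, -49.257, -0.406, -31.34, -0.064, 0.039, 0.0], 'position': [0.254, 0.598, 0.222], 'tool_rot': [-0.627, -3.078, 0.003], 'ft_force': [-0.512, 0.175, -0.33], 'torque': [-0.049, 0.055, 0.034], 'grip_force': 0.0, 'grip_width': 0.995}
```

View pics/a_top.png

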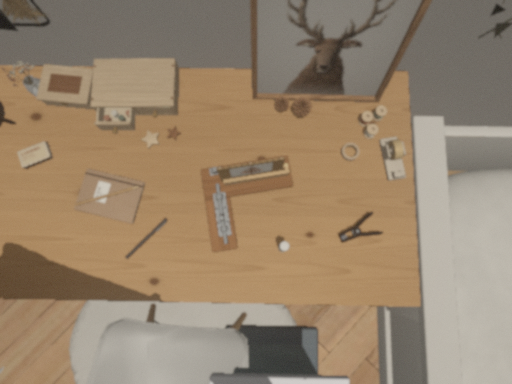

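View pics/a_side.png

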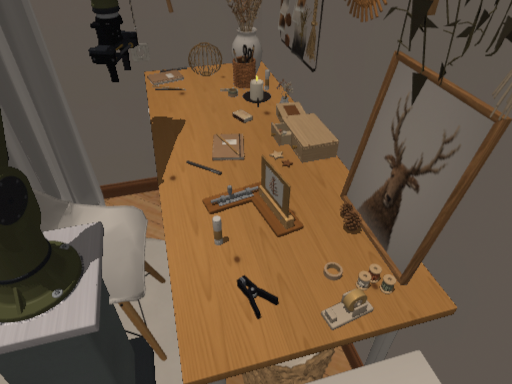

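The top view shows the stand at about (203–292, 158–250): the bolt wing is its left leg, the board's free edge is at right about (289,165), and the glue stick is at (284,246). The clip is at about (358,230), with its jaws to the left and handles to the right. The side view agrees, with the clip at (257,295) and the knob near (230,190).

Run:
```python
from h import *
tp,td=load("a","top");sp,sd=load("a","side")
def crop(p,x,y,w,h,s):return cv2.resize(p[y:y+h,x:x+w],None,fx=s,fy=s,interpolation=cv2.INTER_CUBIC)
a=crop(tp,195,150,100,105,4);b=crop(tp,325,200,66,50,6)
c=crop(sp,195,150,110,90,3.6);d=crop(sp,228,268,60,54,6)
W=np.zeros((600,800,3),np.uint8)
for im,x,y in((a,0,0),(b,400,0),(c[:,:396],400,300)):
    im=im[:600-y,:800-x];W[y:y+im.shape[0],x:x+im.shape[1]]=im
cv2.imwrite("pics/crop1.png",W)
# clip masks
def dark(p,box,th=60):
    x0,y0,x1,y1=box;m=np.zeros(p.shape[:2],np.uint8);m[y0:y1,x0:x1]=(p[y0:y1,x0:x1].max(2)<th)*255;return m
for n,p,dd,box in(("top",tp,td,(330,205,395,250)),("side",sp,sd,(228,268,290,325))):
    m=dark(p,box);C=cloud(n,dd);P=C[(m>0)&(dd>0)]
    print(n,len(P),"z pct",np.percentile(P[:,2],[5,25,50,75,95]).round(4),"min",P.min(0).round(3),"max",P.max(0).round(3))
    cn,_=cv2.findContours(m,0,1);c=max(cn,key=cv2.contourArea)
    ap=cv2.approxPolyDP(c,1.5,True)[:,0];print([(*q.tolist(),*onz(n,*q,0.024)[:2].round(4)) for q in ap])
# stand: heights map
C=cloud("top",td);r=np.s_[150:256,195:300]
Z=C[r][...,2];print(np.histogram(Z,bins=[-.01,.005,.008,.016,.02,.03,.038,.05,.07,.1,.13,.15]))
for lo,hi in((.125,.16),(.038,.05),(.05,.075)):
    q=C[r][(Z>lo)&(Z<hi)];print(lo,len(q),q.mean(0).round(4),q.min(0).round(3),q.max(0).round(3))
```

```text
Traceback (most recent call last):
IndexError: index -1 is out of bounds for axis 0 with size 0
```

View pics/crop1.png

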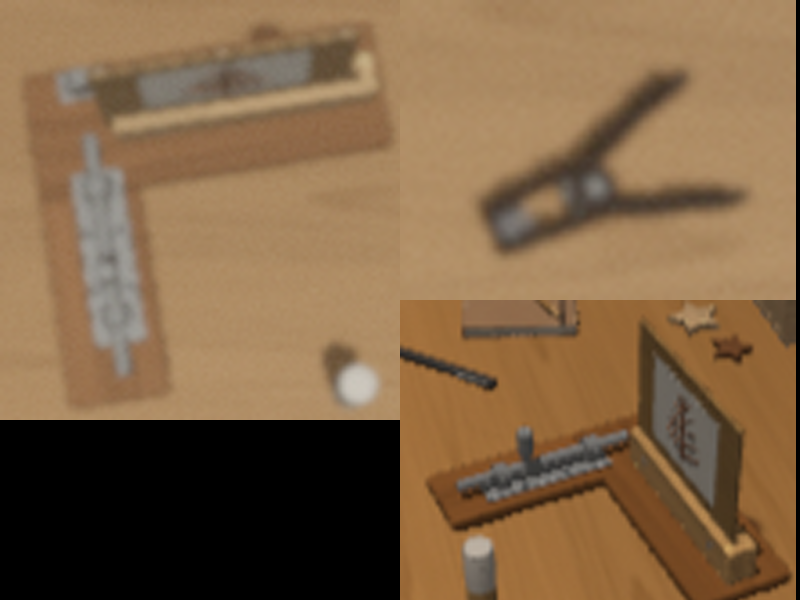

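The crop shows the clip's pin at about top (358,231), the jaw end at (341,238), and the handle ends at (372,212) and (382,232). The knob is visible in the side view at about (230,188). My script failed because the clip mask held no depth readings, so I'll check the depth.

Run:
```python
from h import *
for n,box in(("top",(330,205,395,250)),("side",(228,268,290,325))):
    p,dd=load("a",n);x0,y0,x1,y1=box
    m=np.zeros(p.shape[:2],np.uint8);s=p[y0:y1,x0:x1]
    m[y0:y1,x0:x1]=((s.max(2).astype(int)<95)|((s.max(2).astype(int)-s.min(2)<25)))*255
    print(n,"depth valid",(dd>0).mean().round(3),(dd[y0:y1,x0:x1]>0).mean().round(3),"mask",(m>0).sum(),"darkest",s.max(2).min())
    C=cloud(n,dd);P=C[(m>0)&(dd>0)]
    if len(P):print("z pct",np.percentile(P[:,2],[5,50,75,95]).round(4))
    cn,_=cv2.findContours(m,0,1);c=max(cn,key=cv2.contourArea)
    ap=cv2.approxPolyDP(c,1.5,True)[:,0];print([(*q.tolist(),*onz(n,*q,0.024)[:2].round(4).tolist()) for q in ap])
p,td=load("a","top");C=cloud("top",td);r=np.s_[150:256,195:300];ok=td[r]>0;print("stand valid",ok.mean())
Z=C[r][...,2];print(np.histogram(Z[ok],bins=[-.02,-.005,.005,.008,.016,.02,.03,.038,.05,.07,.1,.13,.16]))
for lo,hi in((.1,.16),(.038,.05),(.05,.075)):
    q=C[r][ok&(Z>lo)&(Z<hi)]
    if len(q):print(lo,len(q),q.mean(0).round(4),q.min(0).round(3),q.max(0).round(3))
# two-view matches: card top corners, base corners, knob top, handle ends, pin
for nm,a,b in(("card top free-edge corner",(195+355/4,150+43/4),(195+340/3.6,150+130/3.6)),
 ("base corner free/front",(195+390/4,150+145/4),None),("wing front L",(195+72/4,150+407/4),None),("wing front R",(195+168/4,150+393/4),None),
 ("base back L",(195+25/4,150+76/4),None),("base back R",(195+372/4,150+22/4),None)):
    print(nm,tri("top",a,"side",b) if b else onz("top",*a,.012).round(4))
```

```text
top depth valid 0.996 0.997 mask 245 darkest 68
z pct [0.0176 0.0235 0.025  0.0267]
[(370, 213, 0.5246, -0.2121), (366, 214, 0.522, -0.2025), (353, 227, 0.4905, -0.1708), (339, 234, 0.4734, -0.1374), (342, 240, 0.4595, -0.1442), (360, 234, 0.4743, -0.1869), (379, 233, 0.4774, -0.2317), (361, 233, 0.4767, -0.1893), (357, 228, 0.4883, -0.1802)]
side depth valid 0.996 0.994 mask 593 darkest 8
z pct [0.0034 0.0216 0.0247 0.0265]
[(244, 275, 0.4762, -0.1396), (237, 280, 0.4577, -0.1488), (237, 285, 0.4546, -0.1619), (248, 298, 0.4695, -0.2007), (256, 317, 0.4737, -0.2489), (259, 318, 0.479, -0.2527), (260, 314, 0.4835, -0.2445), (253, 298, 0.4798, -0.2036), (258, 295, 0.4922, -0.1992), (277, 304, 0.5247, -0.2314), (277, 297, 0.5301, -0.215), (258, 288, 0.4971, -0.1819)]
stand valid 0.9966756513926325
(array([  12, 6790,   69, 2497,   97,  256,  141,  361,  148,  282,  225,
        215]), array([-0.02 , -0.005,  0.005,  0.008,  0.016,  0.02 ,  0.03 ,  0.038,
        0.05 ,  0.07 ,  0.1  ,  0.13 ,  0.16 ]))
0.1 440 [0.6121 0.0732 0.1272] [ 0.598 -0.     0.1  ] [0.628 0.147 0.146]
0.038 361 [0.6079 0.0587 0.0434] [ 0.433 -0.016  0.038] [0.64  0.146 0.05 ]
0.05 179 [0.5914 0.0816 0.0624] [ 0.432 -0.008  0.05 ] [0.625 0.146 0.075]
card top free-edge corner (array([6.23261739e-01, 6.72635666e-05, 1.41209014e-01]), np.float64(0.008753067934615725))
base corner free/front [ 0.5889 -0.0285  0.012 ]
wing front L [0.4272 0.1601 0.012 ]
wing front R [0.4364 0.1032 0.012 ]
base back L [0.6286 0.1966 0.012 ]
base back R [ 0.6665 -0.0173  0.012 ]
```

```bash
cat >> h.py <<'E'
def both(tag,lo,hi):
    out=[]
    for n in("top","side"):
        p,d=load(tag,n);C=cloud(n,d);out.append(C[(d>0)&np.all((C>lo)&(C<hi),-1)])
    return out
E
python3 - <<'E'
from h import *
def line(P):
    m=P.mean(0);v=np.linalg.svd(P-m,full_matrices=False)[2][0];return m,v*np.sign(v[1])
for nm,P in zip(("top","side"),both("a",[.56,-.05,.06],[.66,.18,.16])):
    m,v=line(P[:,:2].astype(float));s=(P[:,:2]-m)@v
    print("card",nm,len(P),m.round(4),"yaw",np.degrees(np.arctan2(-v[0],v[1])).round(2),"ends",(m+v*np.percentile(s,1)).round(4),(m+v*np.percentile(s,99)).round(4),"thick",np.ptp((P[:,:2]-m)@[v[1],-v[0]]).round(4),"ztop",np.percentile(P[:,2],98).round(4))
for nm,P in zip(("top","side"),both("a",[.38,.08,.006],[.7,.22,.018])+both("a",[.38,-.06,.007],[.7,.22,.018])):
    r=cv2.minAreaRect(P[:,:2].astype(np.float32)*1000);print("base",nm,len(P),r)
for nm,P in zip(("top","side"),both("a",[.42,.09,.045],[.55,.18,.075])):print("knob",nm,len(P),P.mean(0).round(4),P.min(0).round(4),P.max(0).round(4))
T,S=both("a",[.42,-.27,.010],[.56,-.11,.035])
for nm,P in(("top",T),("side",S)):
    q=P[:,:2];h=cv2.convexHull((q*1000).astype(np.float32))
    tri_=cv2.minEnclosingTriangle(h);ap=cv2.approxPolyDP(h,4,True)[:,0];print("clip",nm,len(P),"z95",np.percentile(P[:,2],95).round(4),ap.round(0).tolist())
# knob across two views (top of knob)
print(tri("top",(195+110/4,150+262/4),"side",(195+125/3.6,150+130/3.6)))
E
```

```text
card top 701 [0.6118 0.0732] yaw 10.35 ends [0.625  0.0012] [0.5986 0.1454] thick 0.006 ztop 0.1434
card side 797 [0.6131 0.0669] yaw 10.55 ends [ 0.6257 -0.001 ] [0.5985 0.1452] thick 0.0068 ztop 0.1439
base top 1987 ((540.2540283203125, 123.23031616210938), (207.50515747070312, 121.59043884277344), 10.35853099822998)
base side 821 ((529.5137939453125, 126.20451354980469), (188.15310668945312, 112.47872924804688), 10.078818321228027)
knob top 29 [0.5043 0.1404 0.0584] [0.4988 0.1346 0.0456] [0.5096 0.1463 0.062 ]
knob side 32 [0.5044 0.1368 0.0549] [0.4987 0.1315 0.0453] [0.5104 0.1456 0.0637]
clip top 333 z95 0.0264 [[530.0, -217.0], [476.0, -138.0], [457.0, -145.0], [480.0, -239.0]]
clip side 502 z95 0.0268 [[529.0, -219.0], [476.0, -140.0], [461.0, -143.0], [457.0, -151.0], [478.0, -240.0]]
(array([0.50720425, 0.13577804, 0.06235904]), np.float64(0.001683135467919277))
```

Measurements so far:
- **Stand:** yaw ≈ 10.4°.
- **Board:** free edge at about (0.6254, 0.000).
- **Knob:** about (0.504, 0.139), top at about z 0.06.
- **Clip:** pin at about (0.483, −0.180), pointing at 114°.

I'll push the knob from behind with the fingers shut.

```bash
python3 -m handwheel '[[0,-0.031,-0.029,0,0,0,0],[0,-0.031,-0.029,0,0,0,0],[0,-0.031,-0.029,0,0,0,0],[0,-0.031,-0.029,0,0,0,0],[0,-0.031,-0.029,0,0,0,0],[0,-0.031,-0.029,0,0,0,0],[0,-0.031,-0.029,0,0,0,0],[0,-0.031,-0.029,0,0,0,0],[0,-0.031,-0.029,0,0,0,0],[0,-0.031,-0.029,0,0,0,0],[0,-0.031,-0.029,0,0,0,0],[0,-0.031,-0.029,0,0,0,0]]' 20
python3 -m handwheel '[[0,0,0,0.02,0,0,-8.4],[0,0,0,0.02,0,0,-8.4],[0,0,0,0.02,0,0,-8.4],[0,0,0,0.02,0,0,-8.3],[0,0,0,0,0,0,0]]'
cat >> h.py <<'E'
from scipy.spatial.transform import Rotation as Ro
def tool():
    s=ctrl.get_state();return np.array(s["position"]),Ro.from_rotvec(s["tool_rot"]).as_matrix(),s
def rel(X):
    p,R,s=tool();return R.T@(np.asarray(X)-p)
E
python3 - <<'E'
from h import *
p,R,s=tool();print(p.round(4),R.round(3).tolist(),s["time"],np.round(s["ft_force"],1))
print("pre",rel([.460,.131,.041]).round(4),"yaw y",np.degrees(np.arctan2(R[1,1],R[0,1])))
E
```

```text
time: 1.6
position: [0.4607, 0.1311, 0.2223]
tool_rot: [-0.627, -3.078, -0.0]
ft_force: [0.8, -0.9, 0.4]
grip_width: 0.001
grip_force: 0.0
time: 2.22
position: [0.459, 0.1319, 0.141]
tool_rot: [0.284, -3.125, 0.002]
ft_force: [-0.4, 0.6, 0.7]
grip_width: 0.008
grip_force: 0.0
[0.459  0.1319 0.141 ] [[-0.984, -0.18, -0.003], [-0.18, 0.984, -0.002], [0.004, -0.001, -1.0]] 2.225 [-0.4  0.6  0.7]
pre [-0.0012 -0.001   0.1   ] yaw y 100.3888923705179
```

```bash
python3 -m handwheel '[[0,0,0,0.05,0,0,0],[0,0,0,0.05,0,0,0],[0,0,0,0,0,0,0]]'
python3 -m handwheel '[[0,-0.015,0,0,0,0,0],[0,-0.012,0,0,0,0,0],[0,-0.01,0,0,0,0,0],[0,-0.01,0,0,0,0,0],[0,-0.008,0,0,0,0,0]]'
python3 - <<'E'
from h import *
grab("b")
for n,P in zip(("top","side"),both("b",[.47,.11,.02],[.6,.18,.07])):print(n,len(P))
t=cv2.imread("pics/b_top.png")[140:260,190:310];s=cv2.imread("pics/b_side.png")[140:250,190:310]
cv2.imwrite("pics/crop2.png",np.hstack([cv2.resize(t,(400,400)),cv2.resize(s,(400,367)) if 0 else cv2.copyMakeBorder(cv2.resize(s,(400,367)),0,33,0,0,0)]))
E
```

```text
time: 2.6
position: [0.4578, 0.1314, 0.0403]
tool_rot: [0.283, -3.122, 0.004]
ft_force: [-0.3, -0.8, 0.8]
grip_width: 0.004
grip_force: 0.0
time: 3.22
position: [0.5152, 0.1426, 0.0427]
tool_rot: [0.287, -3.128, -0.0]
ft_force: [-2.3, 0.6, 0.7]
grip_width: 0.005
grip_force: 0.9
top 13
side 234
```

View pics/crop2.png

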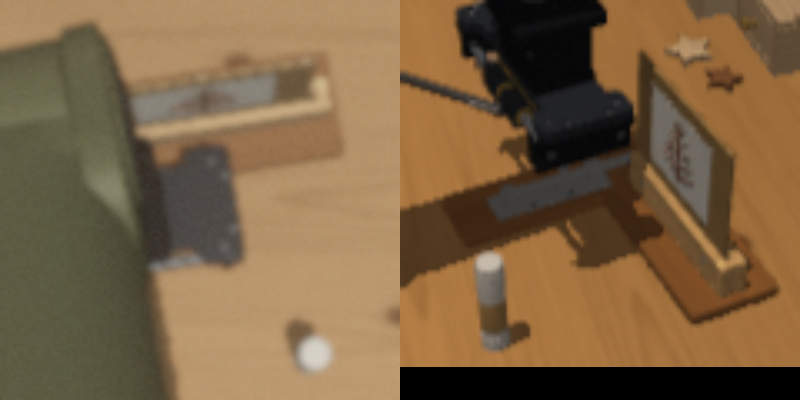

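The gripper hides the knob in both views, but the board and base are undisturbed. A force of −2.3 N means the knob is sliding. I'll continue gently to the stop.

```bash
python3 -m handwheel '[[0,-0.004,0,0,0,0,0],[0,-0.003,0,0,0,0,0],[0,0,0,0,0,0,0]]'
python3 -m handwheel '[[0,-0.002,0,0,0,0,0],[0,0,0,0,0,0,0]]'
python3 -m handwheel '[[0,-0.002,0,0,0,0,0],[0,0,0,0,0,0,0]]'
```

```text
time: 3.7
position: [0.5216, 0.1437, 0.0425]
tool_rot: [-0.287, 3.128, -0.0]
ft_force: [-1.6, 0.1, -0.2]
grip_width: 0.007
grip_force: 0.3
time: 3.95
position: [0.5235, 0.144, 0.0425]
tool_rot: [0.287, -3.128, 0.0]
ft_force: [-0.3, -0.2, -0.8]
grip_width: 0.007
grip_force: 0.5
time: 4.2
position: [0.525, 0.1443, 0.0424]
tool_rot: [0.287, -3.128, 0.0]
ft_force: [-1.7, -1.1, 1.8]
grip_width: 0.003
grip_force: 1.4
```

```bash
python3 -m handwheel '[[0,-0.002,0,0,0,0,0],[0,0,0,0,0,0,0]]'
python3 -m handwheel '[[0,-0.0015,0,0,0,0,0],[0,0,0,0,0,0,0]]'
python3 -m handwheel '[[0,-0.0015,0,0,0,0,0],[0,0,0,0,0,0,0]]'
```

```text
time: 4.45
position: [0.5252, 0.1444, 0.0422]
tool_rot: [0.286, -3.123, 0.001]
ft_force: [-7.2, -1.2, 4.3]
grip_width: 0.007
grip_force: 3.9
time: 4.7
position: [0.5252, 0.1444, 0.0421]
tool_rot: [0.286, -3.12, 0.001]
ft_force: [-11.6, -3.0, 7.9]
grip_width: 0.007
grip_force: 5.7
time: 4.95
position: [0.5253, 0.1444, 0.042]
tool_rot: [0.286, -3.117, 0.002]
ft_force: [-14.5, -3.6, 10.4]
grip_width: 0.006
grip_force: 7.6
```

That is a hard stop at stand x ≈ −0.073, where home is expected. I'll back off, rise and look.

```bash
python3 -m handwheel '[[0.0,0.02,0,0,0,0,0],[0.0,0.02,0,0,0,0,0],[0.087,0,0,-0.06,0,0,0],[0.087,0.01,-0.05,-0.04,0,0,0],[0.087,0.01,-0.06,0,0,0,10.5],[0.087,0,-0.06,0,0,0,10.5],[0.087,0,-0.06,0,0,0,10.5],[0.087,0,-0.06,0,0,0,10.5],[0.087,0,0,0,0,0,10.5],[0.087,0,0,0,0,0,10.5],[0.087,0,0,0,0,0,10.5],[0.087,0,0,0,0,0,2.9]]'
python3 - <<'E'
from h import *
grab("c")
for nm,P in zip(("top","side"),both("c",[.42,.09,.045],[.57,.18,.075])):
    if len(P):print("knob",nm,len(P),P.mean(0).round(4),P.min(0).round(4),P.max(0).round(4))
def line(P):
    m=P.mean(0);v=np.linalg.svd(P-m,full_matrices=False)[2][0];return m,v*np.sign(v[1])
for nm,P in zip(("top","side"),both("c",[.575,-.05,.06],[.66,.18,.15])):
    m,v=line(P[:,:2].astype(float));s=(P[:,:2]-m)@v
    print("card",nm,len(P),m.round(4),"yaw",np.degrees(np.arctan2(-v[0],v[1])).round(2),"ends",(m+v*np.percentile(s,1)).round(4),(m+v*np.percentile(s,99)).round(4))
p,R,s=tool();a=np.radians(114);d=np.array([np.cos(a),np.sin(a)])
pin=np.array([.466,-.1415])-.042*d;g=pin-.038*d;print("pin",pin,"grasp",g,"rel",rel([*g,.004]).round(4),"yawy",np.degrees(np.arctan2(R[1,1],R[0,1])),p.round(3),s["time"])
# frame clearance
for n in("top","side"):
    _,dd=load("a",n);C=cloud(n,dd);m=(dd>0)&(C[...,1]>-.2)&(C[...,1]<.12)&(C[...,2]>.11)&(C[...,2]<.5)&(C[...,0]>.66);Q=C[m];print(n,"frame min x",Q[:,0].min() if len(Q) else None)
t=cv2.imread("pics/c_top.png")[140:260,190:400];s=cv2.imread("pics/c_side.png")[140:340,180:330]
cv2.imwrite("pics/crop3.png",np.hstack([cv2.copyMakeBorder(cv2.resize(t,None,fx=2.1,fy=2.1),0,560-252,0,0,0),cv2.resize(s,(350,560))[:, :350]]))
E
```

```text
time: 6.45
position: [0.4601, -0.1471, 0.1417]
tool_rot: [1.712, 2.631, 0.002]
ft_force: [0.3, 0.0, -0.3]
grip_width: 0.982
grip_force: 0.0
knob top 29 [0.5402 0.1468 0.058 ] [0.5347 0.1412 0.0452] [0.5469 0.1528 0.0648]
card top 705 [0.6118 0.0732] yaw 10.37 ends [0.625  0.0011] [0.5986 0.1453]
card side 505 [0.6135 0.0652] yaw 10.56 ends [ 0.626  -0.0019] [0.5985 0.1459]
pin [ 0.48308294 -0.17986891] grasp [ 0.49853893 -0.21458364] rel [-0.0773  0.0075  0.1377] yawy 24.072560837769316 [ 0.46  -0.147  0.142] 6.55
top frame min x 0.8330131676012669
side frame min x 0.8342998323377095
```

View pics/crop3.png

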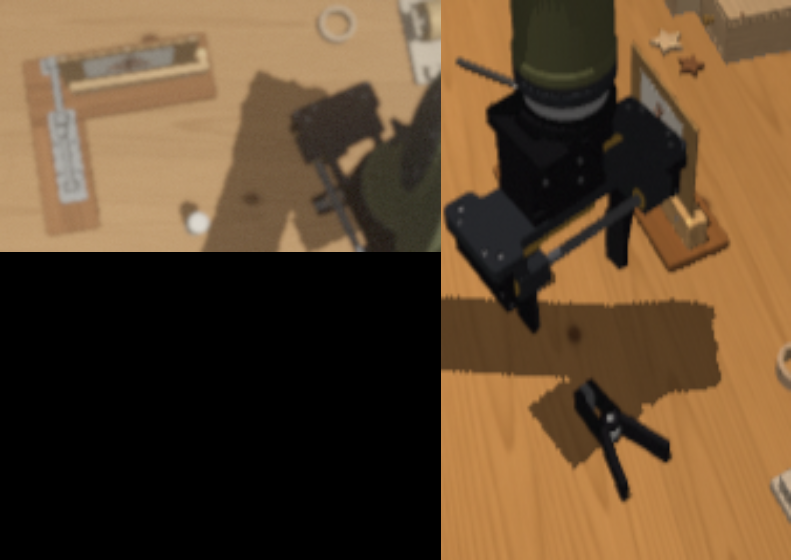

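The top view shows the rod spanning the gap into the keeper. The knob is now 57 mm in front of the board's plane (58 expected), so the bolt is home. The clip is undisturbed. Next I move over the handles and down.

```bash
python3 -m handwheel '[[0.087,-0.038,0.004,0.02,0,0,0],[0.087,-0.039,0.004,0.03,0,0,0],[0.087,0,0,0.04,0,0,0],[0.087,0,0,0.03,0,0,0],[0.087,0,0,0.015,0,0,0],[0.087,0,0,0,0,0,0]]' 35
python3 - <<'E'
from h import *
p,R,s=tool();print(p.round(4),rel([.4985,-.2146,.004]).round(4),R[:,2].round(4),np.round(s["ft_force"],1))
E
```

```text
time: 7.3
position: [0.4974, -0.2138, 0.0057]
tool_rot: [-1.708, -2.636, 0.001]
ft_force: [-0.0, -0.4, 0.6]
grip_width: 1.001
grip_force: 0.0
[ 0.4974 -0.2138  0.0057] [-0.0011  0.0007  0.0017] [-8.e-04 -1.e-04 -1.e+00] [-0.  -0.4  0.6]
```

```bash
python3 -m handwheel '[[0.06,0,0,0.001,0,0,0],[0.05,0,0,0,0,0,0],[0.04,0,0,0,0,0,0],[0.03,0,0,0,0,0,0],[0.02,0,0,0,0,0,0],[0.02,0,0,0,0,0,0],[0.02,0,0,0,0,0,0]]' 35
python3 -m handwheel '[[0.02,0,0,-0.04,0,0,0],[0.02,0,0,-0.04,0,0,0],[0.02,0,0,-0.04,0,0,0],[0.02,0,0,0,0,0,0]]'
python3 - <<'E'
from h import *
grab("d")
p,R,s=tool();print(p.round(4),s["grip_width"]*87)
a=proj("side",p);b=proj("top",p);print(a,b)
def c(n,q):
    im=cv2.imread(f"pics/d_{n}.png");x,y=int(q[0]),int(q[1]);return cv2.resize(im[max(0,y-50):y+50,x-50:x+50],(400,400),interpolation=cv2.INTER_CUBIC)
cv2.imwrite("pics/crop4.png",np.hstack([c("top",b),c("side",a)]))
E
```

```text
time: 8.18
position: [0.4981, -0.2141, 0.0055]
tool_rot: [1.709, 2.635, 0.001]
ft_force: [-0.6, -0.4, 4.9]
grip_width: 0.291
grip_force: 12.5
time: 8.68
position: [0.4993, -0.2145, 0.1278]
tool_rot: [1.707, 2.632, 0.004]
ft_force: [-0.2, 0.3, -0.7]
grip_width: 0.292
grip_force: 35.0
[ 0.4971 -0.2134  0.1245] 25.23493360713751
[262.77251478 270.1586421 ] [383.82276371 219.8109545 ]
```

View pics/crop4.png

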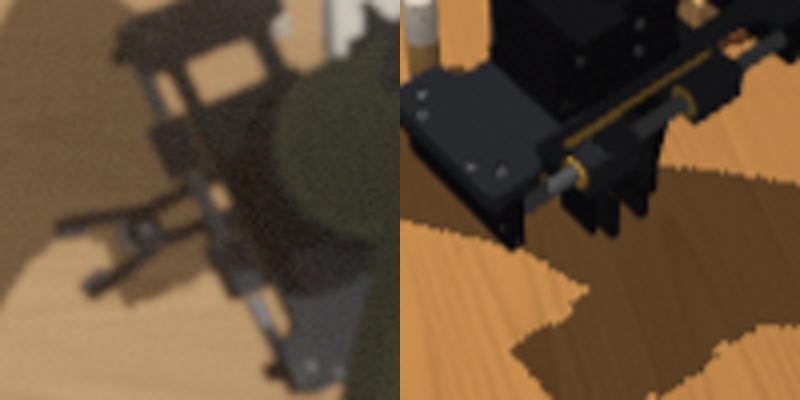

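The clip is held (opening 25 mm, 35 N) with its jaws gaping. In the top view the tips are at about (348.5,226) and (357,240), and the pin is at (368,226.5). Next I measure the clip in the tool frame and plan the target.

```bash
cat > plan.py <<'E'
from h import *
import sys
def clippts(tag,p,R):
    """points of the clip ahead of fingers, tool frame (x ahead to jaws)"""
    r={}
    for n in("top","side"):
        _,d=load(tag,n);C=cloud(n,d);T=(C-p)@R
        m=(d>0)&(T[...,0]>.025)&(T[...,0]<.09)&(abs(T[...,1])<.035)&(T[...,2]>-.035)&(T[...,2]<.02);r[n]=T[m]
    return r
E
python3 - <<'E'
from plan import *
p,R,s=tool();r=clippts("d",p,R)
for n,T in r.items():
    print(n,len(T))
    if len(T)<5: continue
    print(" z(tool) pct",np.percentile(T[:,2],[5,25,50,75,95]).round(4),"x max",np.percentile(T[:,0],[98,100]).round(4))
    for a in np.arange(.03,.09,.008):
        q=T[(T[:,0]>=a)&(T[:,0]<a+.008)]
        if len(q):print("  x%.3f"%a,len(q),"y",q[:,1].min().round(4),q[:,1].max().round(4), "inner",q[q[:,1]<0][:,1].max().round(4) if (q[:,1]<0).any() else None,q[q[:,1]>0][:,1].min().round(4) if (q[:,1]>0).any() else None)
for q in((368,226.5),(348.5,226),(357.3,240.3)):print("px",q,(R.T@(onz("top",*q,p[2]+.018)-p)).round(4))
# target: tool pose with clip x along stand y, edge 25 mm ahead of pin
yaw=np.radians(10.4);yh=np.array([-np.sin(yaw),np.cos(yaw)]);edge=np.array([.6255,-.0005])
print("yawx now",np.degrees(np.arctan2(R[1,0],R[0,0])),s["time"])
np.save("edge.npy",edge)
E
```

```text
top 322
 z(tool) pct [-0.0233 -0.0215 -0.0204 -0.0186 -0.0039] x max [0.0805 0.0816]
  x0.030 37 y -0.0099 0.014 inner -0.0007 0.0003
  x0.038 52 y -0.0111 0.0162 inner -0.0001 0.0001
  x0.046 66 y -0.0142 0.0175 inner -0.0 0.0004
  x0.054 30 y -0.0155 0.02 inner -0.0089 0.0135
  x0.062 31 y -0.0186 0.0222 inner -0.007 0.0112
  x0.070 53 y -0.0206 0.0236 inner -0.0075 0.0116
  x0.078 34 y -0.02 0.0244 inner -0.0101 0.0142
side 14
 z(tool) pct [-0.011  -0.0085 -0.005  -0.0023  0.001 ] x max [0.0363 0.0363]
  x0.030 11 y -0.012 -0.0091 inner -0.0091 None
px (368, 226.5) [ 0.0423  0.0007 -0.018 ]
px (348.5, 226) [ 0.079   0.0175 -0.0179]
px (357.3, 240.3) [ 0.075  -0.0163 -0.0179]
yawx now 114.09864206781427 8.775
```

```bash
cat > go.py <<'E'
from h import *
yaw=np.radians(10.4);xh=np.array([np.cos(yaw),np.sin(yaw)]);yh=np.array([-xh[1],xh[0]])
def face(tag):
    for n,P in zip(("top","side"),both(tag,[.57,-.04,.05],[.66,.17,.15])):
        u=P[:,:2]@xh;w=P[:,:2]@yh
        for lo in(.05,.065,.08,.095,.11,.125,.138):
            k=(P[:,2]>=lo)&(P[:,2]<lo+.015)
            if k.sum()>8:print(n,lo,k.sum(),"u",np.percentile(u[k],[10,50,90]).round(4),"w",np.percentile(w[k],[1,99]).round(4))
E
python3 - <<'E'
from go import *
face("c")
e=np.array([.6253,-.0004]);print("edge u,w",e@xh,e@yh)
print("card yaw line check")
E
```

```text
top 0.05 88 u [0.6142 0.6147 0.6151] w [-0.1111  0.0331]
top 0.065 94 u [0.6138 0.6145 0.6151] w [-0.1118  0.0334]
top 0.08 100 u [0.6139 0.6146 0.6152] w [-0.1092  0.0346]
top 0.095 111 u [0.614  0.6146 0.6152] w [-0.1121  0.0328]
top 0.11 108 u [0.614  0.6146 0.6152] w [-0.1112  0.0351]
top 0.125 139 u [0.6143 0.6148 0.6156] w [-0.1101  0.0339]
top 0.138 153 u [0.6145 0.6163 0.6181] w [-0.1115  0.0337]
side 0.05 28 u [0.6143 0.6154 0.6164] w [-0.1136 -0.087 ]
side 0.065 29 u [0.6144 0.6152 0.6177] w [-0.1148 -0.0881]
side 0.08 39 u [0.6143 0.6153 0.6165] w [-0.1145  0.035 ]
side 0.095 77 u [0.6141 0.6149 0.6161] w [-0.114  0.035]
side 0.11 128 u [0.6139 0.6148 0.616 ] w [-0.115   0.0341]
side 0.125 145 u [0.614  0.615  0.6157] w [-0.114   0.0358]
side 0.138 95 u [0.6144 0.6156 0.6182] w [-0.1134  0.0311]
edge u,w 0.61495503304151 -0.1132720501135005
card yaw line check
```

Run:
```python
from go import *
p,R,s=tool()
pre=.6158*xh-.245*yh;print("pre",pre,rel([*pre,.085]).round(4),"turn",114.1-100.4, s["joint_positions"])
```

```text
pre [ 0.6499105  -0.12981132] [0.0139 0.1736 0.0395] turn 13.699999999999989 [-0.29698412  0.19092499  0.72705136  1.86759665 -0.1400787   1.1353803
  0.90110388]
```

```bash
python3 -m handwheel '[[0.02,0.002,0.025,0,0,0,0],[0.02,0.003,0.035,0,0,0,0],[0.02,0.003,0.04,0,0,0,0],[0.02,0.003,0.04,0,0,0,0],[0.02,0.003,0.034,0,0,0,0],[0.02,0,0,0.01,0,0,5],[0.02,0,0,0.02,0,0,5],[0.02,0,0,0.01,0,0,3.7],[0.02,0,0,0,0,0,0],[0.02,0,0,0,0,0,0]]'
python3 - <<'E'
from plan import *
from go import xh,yh
grab("e")
p,R,s=tool();r=clippts("e",p,R)
for n,T in r.items():
    print(n,len(T))
    if len(T)<5: continue
    print(" z(tool) pct",np.percentile(T[:,2],[5,50,95]).round(4),"x max",np.percentile(T[:,0],[98,100]).round(4))
    for a in(.06,.068,.074):
        q=T[(T[:,0]>=a)&(T[:,0]<a+.006)]
        if len(q):print("  x%.3f"%a,len(q),"y",q[:,1].min().round(4),q[:,1].max().round(4))
print(p.round(4),"yawx",np.degrees(np.arctan2(R[1,0],R[0,0])),R[:,2].round(4),s["grip_width"]*87,s["time"],"u,w",p[:2]@xh,p[:2]@yh)
t=.6158*xh-.1775*yh;print("final rel",rel([*t,.0815]).round(4))
b=proj("top",p);a=proj("side",p);
def c(n,q):
    im=cv2.imread(f"pics/e_{n}.png");x,y=int(q[0]),int(q[1]);return cv2.resize(im[y-60:y+40,x-60:x+40],(400,400),interpolation=cv2.INTER_CUBIC)
cv2.imwrite("pics/crop5.png",np.hstack([c("top",b),c("side",a)]))
E
```

```text
time: 10.02
position: [0.6503, -0.1302, 0.0844]
tool_rot: [-2.01, -2.413, 0.001]
ft_force: [-0.2, -0.1, -0.1]
grip_width: 0.286
grip_force: 35.0
top 313
 z(tool) pct [-0.0188 -0.0158  0.0018] x max [0.0827 0.0834]
  x0.060 27 y -0.0195 0.0166
  x0.068 32 y -0.0218 0.0201
  x0.074 39 y -0.023 0.021
side 15
 z(tool) pct [-0.0168 -0.009   0.001 ] x max [0.0452 0.0461]
[ 0.6509 -0.1303  0.0854] yawx 100.40961785172007 [ 4.e-04  0.e+00 -1.e+00] 25.040583007282144 10.125 u,w 0.616667737741874 -0.24562131723815134
final rel [ 0.0681 -0.0009  0.0039]
```

View pics/crop5.png

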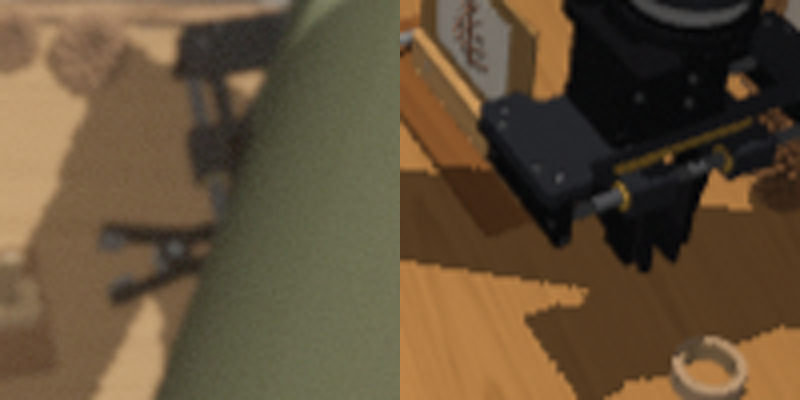

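The top view shows the open clip, level and aligned with the board, ahead of the fingers: tips at crop (105,237) and (118,297), pin at (175,248). In the camera frame it needs about +66 mm along tool x and +1 mm along y, with no change in height.

```bash
python3 -m handwheel '[[0.02,0.01,0.001,0,0,0,0],[0.02,0.015,0,0,0,0,0],[0.02,0.015,0,0,0,0,0],[0.02,0.01,0,0,0,0,0],[0.02,0.008,0,0,0,0,0],[0.02,0.005,0,0,0,0,0],[0.02,0.003,0,0,0,0,0],[0.02,0,0,0,0,0,0],[0.02,0,0,0,0,0,0],[0.02,0,0,0,0,0,0]]'
python3 - <<'E'
from plan import *
from go import *
o=grab("f")
p,R,s=tool();print(p.round(4),"u,w",p[:2]@xh,p[:2]@yh,"yawx",np.degrees(np.arctan2(R[1,0],R[0,0])),s["grip_width"]*87,np.round(s["ft_force"],1),s["time"])
face("f")
r=clippts("f",p,R)["top"];r=r[r[:,2]>-.024]
for a in np.arange(.034,.088,.006):
    q=r[(r[:,0]>=a)&(r[:,0]<a+.006)]
    if len(q):print("x%.3f"%a,len(q),"u",(p[:2]@xh+np.sort(q[:,1])).round(4)[[0,-1]],"z",np.median(p[2]-q[:,2]).round(4))
b=proj("top",p);a=proj("side",p);print(a,b)
def c(n,q,w):
    im=cv2.imread(f"pics/f_{n}.png");x,y=int(q[0]),int(q[1]);return cv2.resize(im[y-w:y+w,x-w-15:x+w-15],(400,400),interpolation=cv2.INTER_CUBIC)
cv2.imwrite("pics/crop6.png",np.hstack([c("top",b,40),c("side",a,50)]))
E
```

```text
time: 11.38
position: [0.6399, -0.0655, 0.0852]
tool_rot: [2.012, 2.413, -0.0]
ft_force: [0.5, 0.2, -1.4]
grip_width: 0.289
grip_force: 35.0
[ 0.6398 -0.0653  0.0851] u,w 0.6175348393138438 -0.17975255309421342 yawx 100.35456509300738 25.276600895939918 [ 0.2 -0.1  0.2] 11.475
top 0.05 72 u [0.6142 0.6147 0.6152] w [-0.0968  0.0326]
top 0.065 96 u [0.614  0.6146 0.6151] w [-0.1095  0.0335]
top 0.08 126 u [0.5994 0.6146 0.6155] w [-0.1283  0.0342]
top 0.095 253 u [0.6011 0.6147 0.6328] w [-0.136   0.0312]
top 0.11 104 u [0.6141 0.6146 0.6151] w [-0.1093  0.035 ]
top 0.125 138 u [0.6143 0.6148 0.6154] w [-0.111   0.0338]
top 0.138 148 u [0.6146 0.6162 0.6183] w [-0.1115  0.0342]
side 0.05 24 u [0.6144 0.6153 0.6159] w [-0.1141  0.0348]
side 0.065 25 u [0.6141 0.6149 0.6157] w [-0.0052  0.0352]
side 0.08 57 u [0.6054 0.6147 0.6157] w [-0.1474  0.0342]
side 0.095 74 u [0.608  0.6147 0.6155] w [-0.1373  0.0352]
side 0.11 88 u [0.6139 0.6148 0.6156] w [-0.0673  0.0361]
side 0.125 103 u [0.614  0.615  0.6159] w [-0.0765  0.0355]
side 0.138 70 u [0.6146 0.6157 0.6175] w [-0.0765  0.0339]
x0.040 8 u [0.6218 0.6316] z 0.1023
x0.046 24 u [0.6107 0.6321] z 0.1022
x0.052 28 u [0.6001 0.6328] z 0.1005
x0.058 20 u [0.5991 0.6362] z 0.101
x0.064 28 u [0.5972 0.6374] z 0.1002
x0.070 41 u [0.5956 0.6385] z 0.1019
x0.076 43 u [0.5949 0.6388] z 0.1016
x0.082 18 u [0.6017 0.6325] z 0.0949
[301.93881196 220.0772729 ] [311.22489998 158.52466678]
```

View pics/crop6.png

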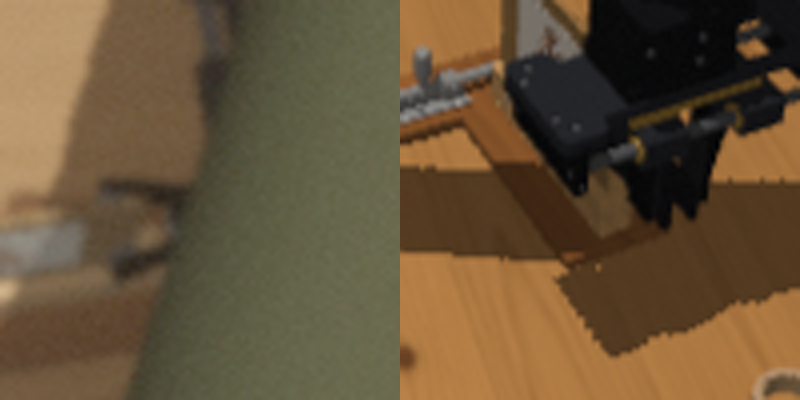

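The board's edge sits between the two jaws: tips about 16 mm past it, clip centre within 0.5 mm of the board's mid-plane, at mid height about 0.088 m. The board hasn't moved, the contact force is nil and the bolt is home. Handing in.

```bash
python3 -c "
from bench import ctrl
print(ctrl.close_job())"
```

```text
the job is handed in; nothing more can be done
None
```

The bolt is fully home in its keeper, and the clip is held squeezed wide open and level around the board's far edge, touching neither board nor stand by the camera measurements; I handed the job in at about 11.5 s, but no verdict came back.

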